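Set the range of a gauging amplifier and zero it

ROBOT

A 6-joint arm with a two-finger parallel gripper is mounted at the origin on the work surface; the furniture and walls round the work are solid. World frame = base frame: x ahead of the robot, y to its left, z up, the work surface at z = 0. Lengths are in m, angles in rad, forces in N, time in s.
With the tool pointing down it reaches from about 0.35 to 0.8 m from the base axis. Payload 7.3 kg.
Tool frame: the origin (TCP) lies between the finger pads; the fingertips stand 25 mm ahead of it and the grasp point (between the pads) lies 6 mm ahead of it (r.tip_extent is the distance from the TCP to the fingertips, in m); z points along the fingers, y is the line along which they close (so a half turn about z gives the same grasp; the last joint's range is limited). The gripper opens to 85 mm and grips with 20 to 120 N. Pads are 22 mm wide; open, the fingers measure 114 mm over their backs; the gripper's body (76 mm by 85 mm) begins 54 mm behind the grasp point. The pads swing forward as they close: fully open they stand 13 mm farther back than shut.
Start: joints at [1.065, 0.342, 1.524, -0, 1.275, -0.146], TCP at [0.185, 0.491, 0.23] pointing down, gripper open.
Joint ranges: [-2.53, 2.53], [-0.77, 2.02], [0.04, 2.7], [-1, 4.14], [0.28, 2.66], [-3.11, 3.11]. Speed limits (rad/s): [2.57, 2.57, 3.14, 3.14, 3.14, 3.14].

INTERFACE

Orientations are given as a unit quaternion [x, y, z, w].
In Python, from workcell import r, command_gripper, optics gives the robot as it stands. The module is installed in compiled form; this text tells all that it offers. Calls block until the motion is done:
- r.reach(position, orientation): joint-space move of the TCP to a pose.
- r.move_straight(position, orientation=None, speed=0.15, max_force=None): straight line of the TCP; orientation=None keeps the orientation; speed is the mean speed in m/s. With max_force (N) it stops when the force on the tool has changed by that much, and returns True; else False.
- r.movej(angles): joint-space move.
- command_gripper(opening, force=None): finger opening in m; force is the grip in N (None keeps the last); returns when the fingers have stopped.
- r.hold(seconds).
- r.solve_ik(position, orientation): joint angles nearest the present ones, or None.
- r.read_state(): the state.
- optics.get_image(name): name is "scene" or "top" or "wrist"; returns (picture, depth): 420x560x3 uint8, red, green, blue; 420x560 float32, m along the optical axis (not along the pixel's ray), 0 where there is no reading.
- optics.camera_model(name): a dict with "K" (3x3 intrinsics, pixels), "k1" (the pictures are not rectified: a ray, as slopes to the right and down, at radius r is drawn at 1 + k1 r^2 times it, then the intrinsics apply), "R" (3x3) and "t" (3): a world point X has camera coordinates R X + t; the wrist camera has in their place "tool_from_camera" (4x4, takes a point from camera to tool coordinates, whose origin is the TCP and whose axes are the flange's). Camera axes: x right, y down, z forward; pixel columns grow to the right and rows downward; lengths in m; the calibration is good to about 2 mm. A picture is of the moment at which its call begins: read the wrist's pose just before it. camera_model takes no time and is no camera call.
A pose or a line that the arm cannot do raises r.PlanningError and nothing moves.
- r.finish_job(): hands the job in; it is judged then, once.
The state is a dict: "time_s": time; "joint_positions": joint angles; "dq": joint speeds; "tau": joint torques, N m; "eef_pos": TCP position; "eef_rot": TCP orientation; "contact_force": force on the tool from outside, world axes, zero at the start; "torque": the same for the moment, N m; "grip_width": finger opening in m; "grip_force": force on a finger pad.
Only numpy, scipy, OpenCV 4.12 (cv2) and the standard library are available. Lean on these libraries where they do the work, as an engineer would, in place of code of your own. Each camera call takes 0.05 s, during which the arm holds its last target. There are 200 camera calls.

TASK

The gauge-block master is standing under the probe, so get the gauging amplifier ready for it. With a fingertip against the side of its bar, push the black range selector round clockwise, counting the clicks, until it has clicked in with its pointer at the green mark; only then press the yellow zero key fully down and let it come up again. Do not pinch the selector, do not press the grey data key, and leave the master, the gauge pins and the setting ring where they are.

Things in the scene. Friction and masses are not known exactly. Their poses are not given: they have to be found in the camera images.
- amplifier: grey desk amplifier (mm): 188 deep (x), 150 wide (y), fixed. Origin: centre of underside; x to its back, y to its left, z up. Panel slopes up 12 degrees to the back, from 40 high (x -94) to 71 (x 51); behind it a display hood, its face rising from (x 50, z 67) to (x 77, z 111). Selector on the rear half of the panel; on the front half the yellow zero key at left, the grey data key at right
- selector (a joint): angle of the range selector, 0 = pointer to the amplifier's left, growing clockwise from above. Six clicks 0.628 rad (36 deg) apart: 0, 0.628 .. 3.142, stops at both ends. Green mark = fifth, 2.513. A spring plunger pulls it into the nearest click: past halfway (0.31 rad) it snaps on to the next, else falls back; about 0.07 N m to leave a click. It starts in one of the first three
- selector_hub (a point): on the selector's axis at the panel surface; x up the panel slope to the back, y to the amplifier's left, z out of the panel (12 deg from vertical, leaning to the front). Black pointer knob (mm): skirt radius 23, 8.5 high; on it a straight bar 13 wide with upright sides, 8.5 to 31 above the panel, from 21 behind the axis to 33 ahead of it, ends rounded, white line on the pointing half
- selector_nose (a point): foremost point of the selector's pointing end, 33 mm from the axis and 18 mm above the panel (along the axis); turns with the knob. Its x axis points the way the pointer points
- green_mark (a point): green tick on the panel, 13 x 5 mm, middle 43 mm from the selector's axis, in the direction of position 2.513 (to the right and to the back). The other five positions have thin dark ticks
- selector_ccw_flank: the side wall of the selector's grip bar that faces anticlockwise (left of the pointer): push on it, out towards the nose, to turn the knob clockwise. Origin on the axis at the panel, turning with the knob
- selector_cw_flank: the other side wall of the grip bar, facing clockwise. Fingers bearing on both side walls at once count as pinching
- zero_key (a joint): travel of the yellow zero key (m): 0 = up, 0.004 = fully down; spring return, 1.5 N to start, 4 N fully down, along the normal of the panel
- zero_key_top (a point): middle of the top of the yellow round zero key, 22 mm diameter, 9 mm above the panel, 72 mm down the slope (to the front) and 14 mm left of the selector's axis; z axis = normal of the panel, out of it
- data_key (a joint): travel of the grey data key (m), same kind as the zero key; must not be pressed
- data_key_top (a point): middle of the top of the grey round data key, 22 mm diameter, 9 mm above the panel, 54 mm to the right of the zero key
- comparator_stand: grey comparator stand, base 120 x 90 x 34 mm, column and probe up to 204 mm high, fixed to the table to the right of the amplifier; origin: centre of its underside
- master_block: loose steel gauge block, 35 x 9 x 25 mm high, on the stand's anvil under the probe; origin: centre of its underside
- pin_gauge_a: loose steel gauge pin, 12 mm diameter, 45 mm high, standing on the table; origin: centre of its underside
- pin_gauge_b: loose steel gauge pin, 15 mm diameter, 40 mm high, standing on the table; origin: centre of its underside
- ring_gauge: loose steel setting ring, 66 mm diameter, 22 mm high, lying flat on the table beyond the stand; origin: centre of its underside

How it is judged:
On the way, in this order (a step that is already met when the one before it is completed fails the run):
1. the selector has clicked in at the green mark, zero key not yet pressed (value of joint selector between 2.39 and 2.64 rad and value of joint zero_key below 0.002 m), for 0.3 s.
2. the zero key is pressed fully down with the selector at the green mark (value of joint zero_key above 0.003 m and value of joint selector between 2.39 and 2.64 rad), for 0.1 s.
At the end, for the whole second after the job is handed in: the selector rests in its click position at the green mark (within 0.125 rad of 2.513), the zero key has been pressed at least 3 mm down with the selector there and is up again, the data key is up, and the master stands within 4 mm of where it was (value of joint selector between 2.39 and 2.64 rad and value of joint each of zero_key, data_key below 0.001 m and distance of master_block from where it was at the start of the episode below 0.004 m and angle between master_block's own z axis and vertical below 0.1 rad); the robot touches nothing.
It fails at once if the zero key was pressed (2 mm) while the selector was not at the green mark (value of joint zero_key above 0.002 m and (value of joint selector below 2.35 rad or value of joint selector above 2.68 rad)).
It fails at once if the grey data key was pressed (2 mm) (value of joint data_key above 0.002 m).
It fails at once if the selector was pinched (more than 1.5 N on both sides of its bar at once) (contact force between each of selector_ccw_flank, selector_cw_flank and the fingers above 1.5 N).
It fails at once if the master was shifted by more than 4 mm (distance of master_block from where it was at the start of the episode above 0.004 m).
It fails at once if a gauge pin or the setting ring was lifted or shifted by more than 15 mm (distance of any of ring_gauge, pin_gauge_a, pin_gauge_b from where it was at the start of the episode above 0.015 m).
It also fails if it takes over 46 s, if anything falls off the work surface, if the arm or the gripper's body presses on something with over 40 N, if the wrist force passes 120 N, or if a joint passes its speed limit or range.

## Working session

There is one attempt and no reset: what is moved stays moved. The work goes in short steps, each a Python script; the robot and the scene stay as the last script left them, time stands still between calls to the robot, and variables do not carry over. Pictures are saved under pics/ and viewed, at most 10 in all, crops included, and the job is handed in when it is done.

```bash
mkdir -p pics; ls
python3 - <<'E'
from workcell import r, command_gripper, optics
import cv2,numpy as np
for n in ("scene","top"):
    p,d=optics.get_image(n); cv2.imwrite(f"pics/{n}0.png",p[:,:,::-1]); np.savez(f"{n}0.npz",p=p,d=d)
    m=optics.camera_model(n); print(n,{k:np.round(v,4).tolist() for k,v in m.items()})
print(r.read_state(), r.tip_extent)
E
```

```text
pics
scene {'K': [[509.1282, 0.0, 278.5455], [0.0, 509.1282, 207.594], [0.0, 0.0, 1.0]], 'k1': -0.0172, 'R': [[0.841, -0.5406, -0.0219], [-0.2938, -0.4223, -0.8575], [0.4543, 0.7276, -0.514]], 't': [-0.3147, 0.2375, 0.7761]}
top {'K': [[523.5132, 0.0, 284.833], [0.0, 523.5132, 213.5469], [0.0, 0.0, 1.0]], 'k1': 0.0648, 'R': [[0.014, -0.9998, -0.0166], [-0.9856, -0.011, -0.1685], [0.1683, 0.0188, -0.9856]], 't': [0.1062, 0.4482, 0.9802]}
{'time_s': 0.1, 'joint_positions': array([ 1.06499429e+00,  3.42642084e-01,  1.52488416e+00,  4.23786053e-05,
        1.27538896e+00, -1.45983334e-01]), 'dq': array([ 0.00160247, -0.00159322, -0.00237246, -0.00017857, -0.00049691,
       -0.0007803 ]), 'tau': array([ 2.74385049e-03, -4.34442508e+01, -2.46492612e+01,  3.97321719e-05,
        4.51250147e-03, -1.10049297e-05]), 'eef_pos': array([0.18464873, 0.49109683, 0.22891417]), 'eef_rot': array([ 1.78946432e-01,  9.83858596e-01, -6.19978596e-04, -2.30910274e-04]), 'contact_force': array([ 0.31369746, -0.49344331, -0.37498608]), 'torque': array([ 0.02794071, -0.00165889, -0.00421385]), 'grip_force': 0.0, 'grip_width': 0.08553775511240352} 0.025
```

View pics/top0.png

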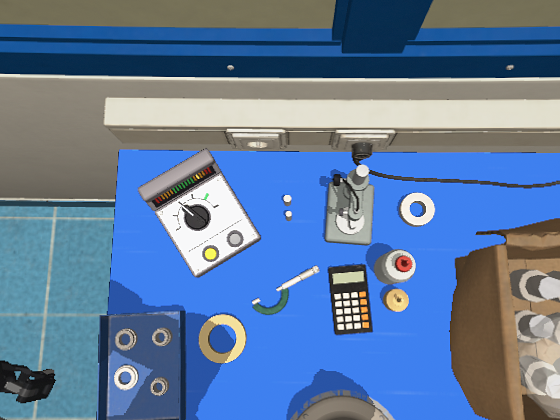

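View pics/scene0.png

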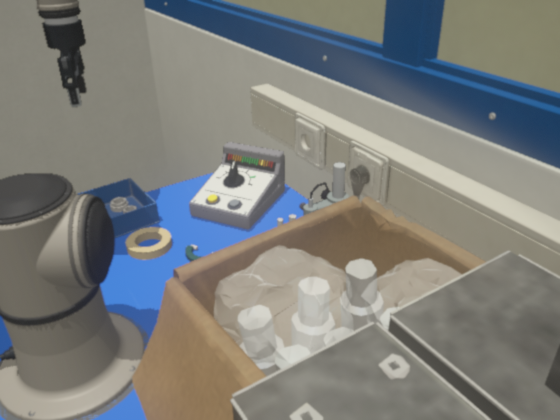

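The top view shows the amplifier turned about 30° at upper left, with the knob at about (197,216), yellow key (210,254), grey key (235,239) and green tick (206,197). The gripper is clear of it. Next I measure with masks and depth.

```bash
cat > h.py <<'E'
import numpy as np,cv2
from scipy.spatial.transform import Rotation as Rot
def ray(m,u,v):
    K=m["K"]; D=np.array([m["k1"],0,0,0,0.])
    xy=cv2.undistortPoints(np.array([[[u,v]]],float),K,D)[0,0]
    return np.array([xy[0],xy[1],1.])
def world(m,c):  # camera point -> world
    return m["R"].T@(c-m["t"])
def onplane(m,u,v,n,p0):
    o=world(m,np.zeros(3)); d=m["R"].T@ray(m,u,v)
    return o+d*(n@(p0-o))/(n@d)
def blob(mask):
    n,l,s,c=cv2.connectedComponentsWithStats(mask.astype(np.uint8))
    i=1+np.argmax(s[1:,4]); return c[i],s[i,4],l==i
E
python3 - <<'E'
from workcell import optics
from h import *
z=np.load("top0.npz");p,d=z["p"],z["d"];m=optics.camera_model("top")
hsv=cv2.cvtColor(p,cv2.COLOR_RGB2HSV);H,S,V=[hsv[:,:,i].astype(int) for i in range(3)]
roi=np.zeros(H.shape,bool);roi[180:280,140:262]=1
yel=blob(roi&(H>22)&(H<35)&(S>120)); 
g=roi.copy();g[:225]=0;g[:,:222]=0;gry=blob(g&(S<60)&(V>80)&(V<165)&(np.hypot(*(np.indices(H.shape)-np.array([239,235])[:,None,None]))<13))
gg=roi.copy();gg[:190]=0;grn=blob(gg&(H>40)&(H<85)&(S>80)); 
P={}
for n,b in (("yel",yel),("gry",gry),("grn",grn)):
    pts=np.array([world(m,ray(m,u,v)*d[v,u]) for v,u in np.argwhere(b[2])]); P[n]=np.median(pts,0)
    print(n,b[0],b[1],P[n])
y,g=P["yel"],P["gry"];print("dist",np.linalg.norm(y-g))
# panel white pts plane
w=roi&(S<40)&(V>200);pts=np.array([world(m,ray(m,u,v)*d[v,u]) for v,u in np.argwhere(w)])
pts=pts[(pts[:,2]>.03)&(pts[:,2]<.08)];c=pts.mean(0);n=np.linalg.svd(pts-c)[2][2];n*=np.sign(n[2]);print("plane",c,n,"tilt",np.degrees(np.arccos(n[2])),"rms",np.std((pts-c)@n))
cr=cv2.resize(p[170:280,135:265],None,fx=6,fy=5.4,interpolation=cv2.INTER_CUBIC)[:594]
cv2.imwrite("pics/crop.png",cv2.resize(p[175:275,140:260],None,fx=6,fy=6,interpolation=cv2.INTER_CUBIC)[:,:,::-1])
E
```

```text
yel [210.09345794 253.27102804] 107 [0.36670224 0.25209431 0.05331025]
gry [234.68992248 238.33333333] 129 [0.39541953 0.20659652 0.04691145]
grn [205.75  196.125] 16 [0.47434959 0.2621423  0.06624333]
dist 0.05418188224730496
plane [0.42234808 0.25863994 0.0562821 ] [-0.1748655  -0.10969011  0.97846315] tilt 11.912729054315681 rms 0.0019386569200329801
```

View pics/crop.png

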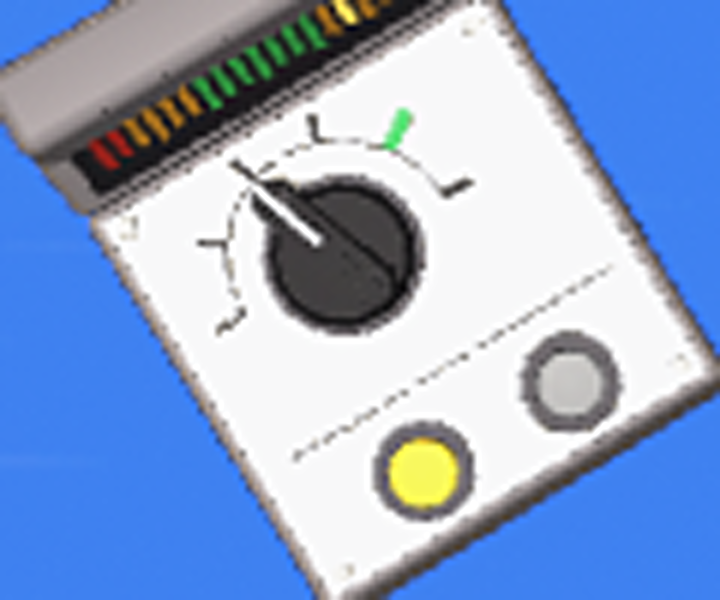

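The crop shows the pointer at the third tick (1.257 rad), so it needs two clicks clockwise. The plane tilt (11.9°) and key spacing (54.2 mm) match the given sizes. Now I fit the panel frame and check that the arm can follow the path.

```bash
cat >> h.py <<'E'
def frame(yaw):  # columns: x up-slope, y left, z normal
    return (Rot.from_euler("z",yaw)*Rot.from_euler("y",-np.radians(12))).as_matrix()
def pushpose(hub,A,th,r=.020,gap=0.,tip=.014,flip=0,ext=.025):
    u=np.array([np.sin(th),np.cos(th),0]); cw=np.array([np.cos(th),-np.sin(th),0])  # (x back, y left)
    p=u*r-cw*(.0065+.011+gap)+np.array([0,0,tip+ext])
    X=cw*(-1 if flip else 1); Z=np.array([0,0,-1.]); R=np.column_stack([X,np.cross(Z,X),Z])
    return hub+A@p, Rot.from_matrix(A@R).as_quat()
E
python3 - <<'E'
from workcell import r,optics
from h import *
from scipy.optimize import least_squares
m=optics.camera_model("top")
px=dict(yel=(210.09,253.27),gry=(234.69,238.33),grn=(205.75,196.125))
loc=dict(yel=(-.072,.014,.009),gry=(-.072,-.040,.009),grn=(.0253,-.0348,0))
c=np.array([.42235,.25864,.05628])
def res(q):
    A=frame(q[2]);n=A[:,2];out=[]
    for k in px:
        l=np.array(loc[k]);w=onplane(m,*px[k],n,c+n*l[2]); b=A.T@(w-c)
        out+=list(b[:2]-l[:2]-q[:2])
    return np.array(out)
s=least_squares(res,[0,0,.56],x_scale=[.01,.01,.1]);A=frame(s.x[2]);hub=c+A@np.array([s.x[0],s.x[1],0])
print(s.x,"hub",hub,"res mm",s.fun*1e3)
np.savez("amp.npz",hub=hub,yaw=s.x[2])
for f in (0,1):
    for th in (1.257,1.6,1.9,2.4):
        for t in (.014,.08):
            q=r.solve_ik(*pushpose(hub,A,th,tip=t,flip=f)); print(f,th,t,None if q is None else np.round(q,2))
# scene view check: predicted pixel of hub, keys
ms=optics.camera_model("scene")
for l in ([0,0,.031],loc["yel"],loc["gry"]):
    X=ms["R"]@(hub+A@np.array(l))+ms["t"]; print(np.round(cv2.projectPoints(X[None],np.zeros(3),np.zeros(3),ms["K"],np.array([ms["k1"],0,0,0,0]))[0].ravel(),1))
zs=np.load("scene0.npz")["p"];h=cv2.cvtColor(zs,cv2.COLOR_RGB2HSV).astype(int);k=(h[...,0]>22)&(h[...,0]<35)&(h[...,1]>140);k[:,:190]=0;k[:180]=0;k[215:]=0;k[:,240:]=0;print("scene yellow",blob(k)[:2])
print(optics.camera_model("wrist"))
E
```

```text
[0.0218147  0.01034683 0.56502605] hub [0.43483144 0.27880384 0.06081553] res mm [ 0.06934246  0.03633909  0.06304375 -0.06654204 -0.13238621  0.03020296]
0 1.257 0.014 [0.45 0.39 1.89 0.04 0.66 2.69]
0 1.257 0.08 [0.45 0.27 1.84 0.03 0.82 2.69]
0 1.6 0.014 [0.44 0.4  1.87 0.04 0.67 3.02]
0 1.6 0.08 [0.44 0.28 1.82 0.04 0.83 3.02]
0 1.9 0.014 [ 0.43  0.4   1.86  0.05  0.68 -2.98]
0 1.9 0.08 [ 0.42  0.29  1.81  0.04  0.84 -2.98]
0 2.4 0.014 [ 0.4   0.4   1.85  0.05  0.68 -2.52]
0 2.4 0.08 [ 0.4   0.29  1.81  0.05  0.84 -2.51]
1 1.257 0.014 [ 0.45  0.39  1.89  0.04  0.66 -0.45]
1 1.257 0.08 [ 0.45  0.27  1.84  0.03  0.82 -0.45]
1 1.6 0.014 [ 0.44  0.4   1.87  0.04  0.67 -0.12]
1 1.6 0.08 [ 0.44  0.28  1.82  0.04  0.83 -0.12]
1 1.9 0.014 [0.43 0.4  1.86 0.05 0.68 0.16]
1 1.9 0.08 [0.42 0.29 1.81 0.04 0.84 0.16]
1 2.4 0.014 [0.4  0.4  1.85 0.05 0.68 0.63]
1 2.4 0.08 [0.4  0.29 1.81 0.05 0.84 0.63]
[231.3 170. ]
[211.8 196.8]
[233.7 201.6]Traceback (most recent call last):
  File "<stdin>", line 25, in <module>
  File "h.py", line 14, in blob
    i=1+np.argmax(s[1:,4]); return c[i],s[i,4],l==i
        ~~~~~~~~~^^^^^^^^^
    return _wrapfunc(a, 'argmax', axis=axis, out=out, **kwds)
    return bound(*args, **kwds)
ValueError: attempt to get argmax of an empty sequence
```

The frame fits with residuals under 0.2 mm. The scene view agrees: yellow is predicted at (212,197) and seen at about (212,198). Next I move to a hover pose and check with the wrist camera.

Run:
```python
from workcell import r,optics,command_gripper
from h import *
a=np.load("amp.npz");hub=a["hub"];A=frame(float(a["yaw"]))
command_gripper(0.0,20)
p,q=pushpose(hub,A,1.257,gap=.03,tip=.13,flip=1); r.reach(p,q); r.hold(.3)
s=r.read_state();im,d=optics.get_image("wrist");m=optics.camera_model("wrist")
np.savez("w1.npz",p=im,d=d,pos=s["eef_pos"],q=s["eef_rot"]);cv2.imwrite("pics/w1.png",im[:,:,::-1])
print(s["time_s"],s["grip_width"],s["eef_pos"]-p,m)
T=m["tool_from_camera"];Rw=Rot.from_quat(s["eef_rot"]).as_matrix()
for n,l in (("hubtop",[0,0,.031]),("yel",[-.072,.014,.009]),("gry",[-.072,-.04,.009]),("grn",[.0253,-.0348,0])):
    X=hub+A@np.array(l);c=T[:3,:3].T@(Rw.T@(X-s["eef_pos"])-T[:3,3])
    print(n,np.round(cv2.projectPoints(c[None],np.zeros(3),np.zeros(3),m["K"],np.array([m["k1"],0,0,0,0]))[0].ravel(),1),c[2])
```

```text
2.2167 -0.00014486775788780188 [-3.54067874e-04  6.93724664e-04 -4.41792100e-05] {'K': array([[309.10346361,   0.        , 273.98724839],
       [  0.        , 309.10346361, 210.37820733],
       [  0.        ,   0.        ,   1.        ]]), 'k1': 0.0037354642467593026, 'tool_from_camera': array([[ 9.21338610e-04, -9.57832840e-01, -2.87324559e-01,
         7.34247093e-02],
       [ 9.99998946e-01,  5.60102902e-04,  1.33943540e-03,
         4.09664790e-04],
       [-1.12202390e-03, -2.87325490e-01,  9.57832346e-01,
        -1.44388588e-01],
       [ 0.00000000e+00,  0.00000000e+00,  0.00000000e+00,
         1.00000000e+00]])}
hubtop [251.5 252.1] 0.2919257112119693
yel [186.9 209.3] 0.3026884257752902
gry [174.5 257.3] 0.31739723056624625
grn [266.6 275.1] 0.3333845953112835
```

View pics/w1.png

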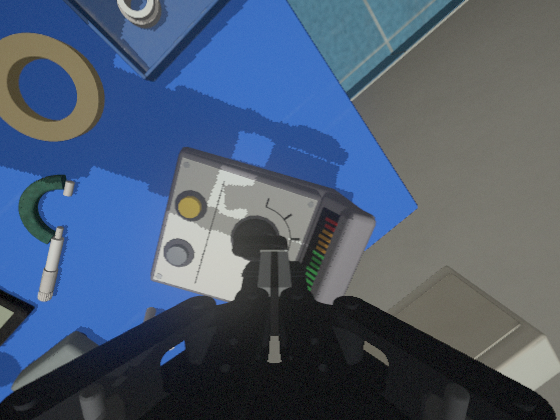

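The wrist view shows yellow at about (190,206) and grey at about (178,253), some 4 px off the prediction. I refine with a joint fit over the three views.

Run:
```python
from workcell import optics
from h import *
from scipy.optimize import least_squares
L=dict(yel=(-.072,.014,.009),gry=(-.072,-.040,.009),grn=(.0253,-.0348,0))
z=np.load("w1.npz");im=z["p"];h=cv2.cvtColor(im,cv2.COLOR_RGB2HSV).astype(int)
def circ(im,u,v,rad,cond):
    return cond&(np.hypot(np.arange(560)[None]-u,np.arange(420)[:,None]-v)<rad)
yw=blob(circ(im,190,206,16,(h[...,0]>15)&(h[...,0]<35)&(h[...,1]>120)));gw=blob(circ(im,178,253,11,(h[...,2]>115)))
print("wrist",yw[:2],gw[:2])
for b in (yw,gw):
    print("box",cv2.boundingRect(b[2].astype(np.uint8)))
ps=np.load("scene0.npz")["p"];hs=cv2.cvtColor(ps,cv2.COLOR_RGB2HSV).astype(int)
ys=blob(circ(ps,212,198,12,(hs[...,0]>15)&(hs[...,0]<38)&(hs[...,1]>120)));print("scene",ys[:2])
mt,ms,mw=[optics.camera_model(k) for k in ("top","scene","wrist")]
T=mw["tool_from_camera"];Rt=Rot.from_quat(z["q"]).as_matrix()
Rw=(Rt@T[:3,:3]).T;tw=-Rw@(z["pos"]+Rt@T[:3,3]);mw=dict(mw,R=Rw,t=tw)
obs=[("t",mt,"yel",(210.09,253.27)),("t",mt,"gry",(234.69,238.33)),("t",mt,"grn",(205.75,196.125)),("w",mw,"yel",yw[0]),("w",mw,"gry",gw[0]),("s",ms,"yel",ys[0])]
def res(q,sel=obs):
    A=frame(q[3]);o=[]
    for c,m,k,uv in sel:
        X=m["R"]@(q[:3]+A@np.array(L[k]))+m["t"]
        e=cv2.projectPoints(X[None],np.zeros(3),np.zeros(3),m["K"],np.array([m["k1"],0,0,0,0]))[0].ravel()-uv
        o+=list(e*X[2]/m["K"][0,0]*1e3)
    return np.array(o)
a=np.load("amp.npz");q0=np.r_[a["hub"],a["yaw"]]
for n,sel in (("all",obs),("top+scene",[o for o in obs if o[0]!="w"]),("top+wrist",[o for o in obs if o[0]!="s"])):
    s=least_squares(lambda q:res(q,sel),q0);print(n,np.round(s.x,4),np.round(s.fun.reshape(-1,2),1).tolist())
# wrist depth heights
d=z["d"]
for b in (yw,gw):
    P=np.array([mw["R"].T@(ray(mw,u,v)*d[v,u]-mw["t"]) for v,u in np.argwhere(b[2])]);print("depth",np.median(P,0))
A=frame(q0[3])
for k in ("yel","gry"): print(q0[:3]+A@np.array(L[k]))
```

```text
wrist (array([188.85579937, 207.23197492]), np.int32(319)) (array([176.75555556, 254.96296296]), np.int32(270))
box (179, 198, 21, 20)
box (168, 247, 19, 17)
scene (array([212., 198.]), np.int32(39))
all [0.4357 0.2798 0.0564 0.5622] [[-0.4, -0.4], [-0.6, -0.1], [-0.1, -0.1], [-0.3, 0.4], [-0.6, 0.0], [0.1, 0.4]]
top+scene [0.4353 0.2793 0.0574 0.5651] [[0.1, -0.1], [-0.1, 0.0], [0.0, 0.1], [0.0, -0.0]]
top+wrist [0.4358 0.2798 0.0551 0.5653] [[0.1, -0.4], [-0.3, -0.2], [-0.0, 0.1], [-0.2, 0.2], [-0.3, -0.4]]
depth [0.3661768  0.25463685 0.05398369]
depth [0.3952957  0.20939813 0.05381366]
[0.36627439 0.25191689 0.05464922]
[0.39518804 0.20630986 0.05464922]
```

Height estimates run from 56 to 61 mm. The front-edge geometry gives about 59 mm, so I take z = 0.059, which leaves good margin on the 22 mm tall bar. Now the first click.

Run:
```python
from workcell import r,optics
from h import *
hub=np.array([.4354,.2793,.059]);yaw=.564;np.savez("amp.npz",hub=hub,yaw=yaw);A=frame(yaw)
P=lambda th,**k:pushpose(hub,A,th,flip=1,**{"tip":.015,**k})
r.move_straight(*P(1.257,gap=.009,tip=.06),speed=.1)
print("desc stop",r.move_straight(*P(1.257,gap=.009),speed=.05,max_force=6)); r.hold(.2)
f0=r.read_state()["contact_force"]
for th,g in [(1.257,.005),(1.257,.002),(1.257,0)]+[(t,0) for t in np.arange(1.317,1.72,.06)]:
    st=r.move_straight(*P(th,gap=g),speed=.02,max_force=25)
    s=r.read_state();print(round(th,3),g,st,np.round(A.T@(s["contact_force"]-f0),1),round(s["time_s"],2))
    if st: break
im,d=optics.get_image("top");cv2.imwrite("pics/t1.png",cv2.resize(im[150:290,110:290],None,fx=4,fy=4,interpolation=cv2.INTER_CUBIC)[:,:,::-1])
```

```text
desc stop False
1.257 0.005 False [0.2 0.6 1.1] 4.77
1.257 0.002 False [0.7 0.5 0.7] 5.07
1.257 0 False [0.5 1.  1.3] 5.32
1.317 0 False [0.8 0.1 0.3] 5.57
1.377 0 False [ 0.5 -0.4  0.1] 5.82
1.437 0 False [1.4 0.2 0.9] 6.07
1.497 0 False [1.5 1.2 1.2] 6.32
1.557 0 False [ 0.8 -0.2  1.2] 6.57
1.617 0 False [1.2 0.9 1.7] 6.82
1.677 0 False [1.4 0.3 0.4] 7.07
```

View pics/t1.png

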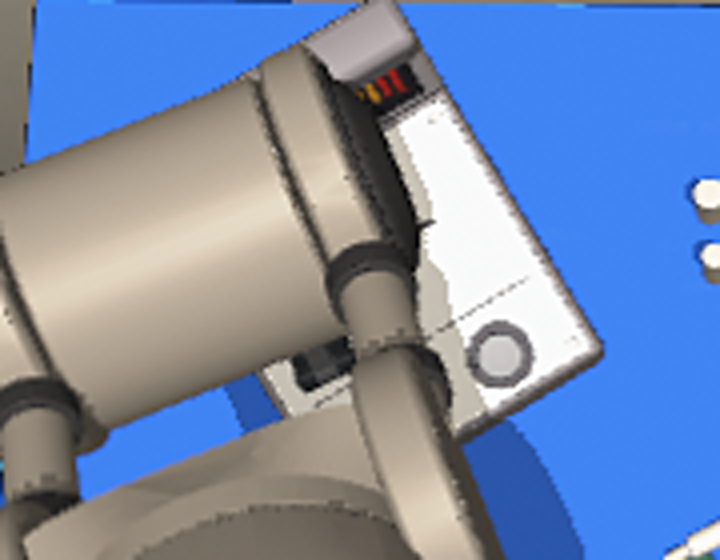

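The arm hides the knob in the top view and no clear force has shown. I check with the wrist and scene views, side by side.

Run:
```python
from workcell import r,optics
from h import *
im,d=optics.get_image("wrist");im2,_=optics.get_image("scene")
a=cv2.resize(im[140:340,170:370],(400,400),interpolation=cv2.INTER_CUBIC);b=cv2.resize(im2[130:230,180:280],(400,400),interpolation=cv2.INTER_CUBIC)
cv2.imwrite("pics/w2.png",np.hstack([a,b])[:,:,::-1])
```

```text
(no output)
```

View pics/w2.png

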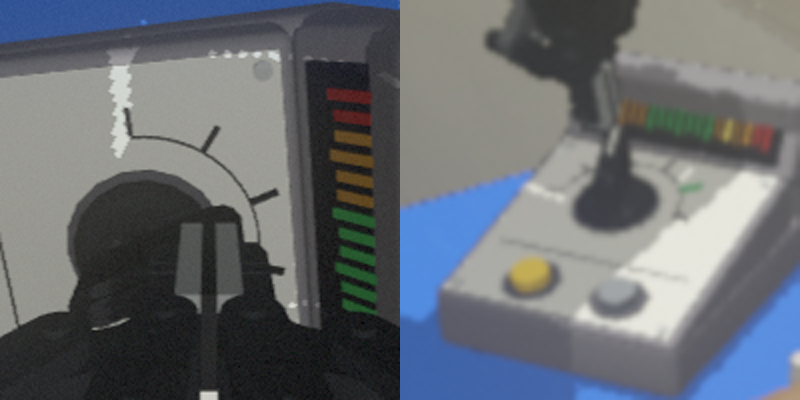

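The wrist picture is ambiguous about the bar's angle, with a dark nose near crop (225,212). I project the bar outline for the candidate clicks, and the fingertip, to compare.

Run:
```python
from workcell import r,optics
from h import *
a=np.load("amp.npz");hub=a["hub"];A=frame(float(a["yaw"]))
s=r.read_state();im,d=optics.get_image("wrist");m=optics.camera_model("wrist")
T=m["tool_from_camera"];Rt=Rot.from_quat(s["eef_rot"]).as_matrix()
def pr(X):
    c=T[:3,:3].T@(Rt.T@(X-s["eef_pos"])-T[:3,3]);return cv2.projectPoints(c[None],np.zeros(3),np.zeros(3),m["K"],np.array([m["k1"],0,0,0,0]))[0].ravel()
big=cv2.resize(im[180:330,190:340],(600,600),interpolation=cv2.INTER_CUBIC)
big=np.clip(big.astype(float)*2.2,0,255).astype(np.uint8)
f=lambda X:tuple(int(v) for v in (pr(X)-[190,180])*4)
for th,col in ((1.257,(255,0,0)),(1.885,(0,255,0))):
    u=np.array([np.sin(th),np.cos(th),0]);cw=np.array([np.cos(th),-np.sin(th),0])
    pts=[hub+A@(u*rr+cw*w*.0065+np.array([0,0,.031])) for rr,w in ((-.018,-1),(.028,-1),(.033,0),(.028,1),(-.018,1))]
    cv2.polylines(big,[np.array([f(p) for p in pts])],True,col,1)
for x in (-.011,.011):
    for y in (-.0145,.0145): cv2.circle(big,f(s["eef_pos"]+Rt@np.array([x,y,.025])),4,(255,255,0) if x<0 else (255,0,255),-1)
cv2.imwrite("pics/w3.png",big[:,:,::-1])
```

```text
(no output)
```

View pics/w3.png

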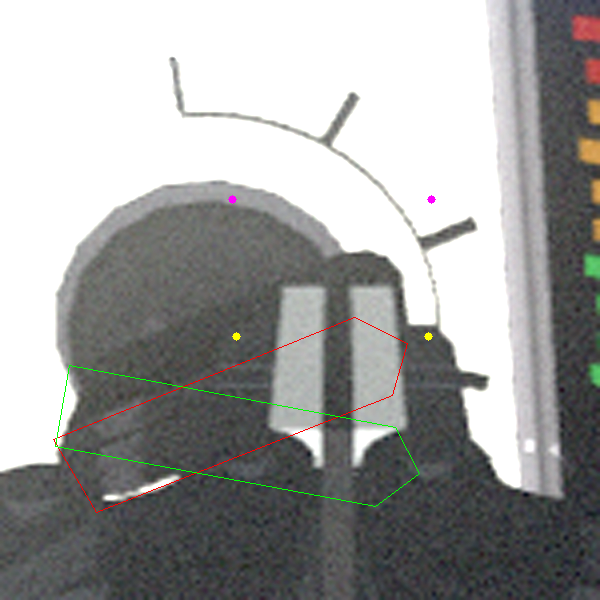

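Run:
```python
from workcell import r,optics
from h import *
a=np.load("amp.npz");hub=a["hub"];A=frame(float(a["yaw"]))
s=r.read_state();im,d=optics.get_image("wrist");m=optics.camera_model("wrist")
T=m["tool_from_camera"];Rt=Rot.from_quat(s["eef_rot"]).as_matrix()
z=np.load("w1.npz")
for bx,by in [(300,300),(300,350),(300,410),(375,300),(375,410),(338,300),(338,400),(345,260),(365,260),(385,260),(395,280),(250,300),(250,330),(250,360),(200,340),(150,360),(130,420),(430,340),(430,380),(440,430),(200,240)]:
    u,v=190+bx/4,180+by/4;ui,vi=round(u),round(v);D=np.median(d[vi-1:vi+2,ui-1:ui+2])
    t=T[:3,:3]@(ray(m,ui,vi)*D)+T[:3,3];w=s["eef_pos"]+Rt@t;l=A.T@(w-hub)
    print((bx,by),"depth %.3f"%D,"w1 %.3f"%z["d"][vi,ui],"tool",np.round(t*1e3,1),"panel",np.round(l*1e3,1))
```

```text
(300, 300) depth 0.146 w1 0.147 tool [ 11.6  -3.8 -10.8] panel [19.1 27.3 50.7]
(300, 350) depth 0.134 w1 0.133 tool [ 11.1  -3.4 -23. ] panel [19.4 26.7 63. ]
(300, 410) depth 0.122 w1 0.123 tool [ 11.6  -3.1 -35.8] panel [19.8 27.2 75.8]
(375, 300) depth 0.146 w1 0.145 tool [ 11.5   5.2 -10.5] panel [28.1 26.2 50.5]
(375, 410) depth 0.123 w1 0.121 tool [ 11.1   4.4 -34.9] panel [27.2 25.9 74.9]
(338, 300) depth 0.146 w1 0.146 tool [ 11.4   0.5 -10.4] panel [23.3 26.6 50.3]
(338, 400) depth 0.124 w1 0.123 tool [ 11.3   0.5 -33.8] panel [23.3 26.6 73.7]
(345, 260) depth 0.186 w1 0.292 tool [ 0.4  1.7 27.5] panel [23.4 15.6 12.5]
(365, 260) depth 0.184 w1 0.293 tool [ 1.2  4.7 25.7] panel [26.5 16.  14.3]
(385, 260) depth 0.188 w1 0.296 tool [-0.5  7.8 29.5] panel [29.4 14.  10.4]
(395, 280) depth 0.185 w1 0.325 tool [-2.1  9.5 25.7] panel [30.9 12.3 14.2]
(250, 300) depth 0.187 w1 0.293 tool [ -5.8 -12.7  26.7] panel [ 8.4 10.9 13.3]
(250, 330) depth 0.148 w1 0.146 tool [  7.4 -10.   -9.7] panel [12.5 23.8 49.7]
(250, 360) depth 0.140 w1 0.141 tool [  7.6  -9.5 -18.1] panel [13.  23.9 58.1]
(200, 340) depth 0.180 w1 0.330 tool [ -8.6 -19.3  19. ] panel [ 1.6  8.8 21. ]
(150, 360) depth 0.182 w1 0.332 tool [-12.4 -26.6  20.2] panel [-6.1  5.8 19.8]
(130, 420) depth 0.173 w1 0.337 tool [-16.  -28.5   9.2] panel [-8.4  2.4 30.8]
(430, 340) depth 0.145 w1 0.145 tool [  7.3  11.8 -12.6] panel [34.1 21.4 52.6]
(430, 380) depth 0.136 w1 0.136 tool [  7.2  11.1 -22. ] panel [33.4 21.3 62. ]
(440, 430) depth 0.116 w1 0.116 tool [ 12.5  10.2 -41.8] panel [33.1 26.7 81.7]
(200, 240) depth 0.187 w1 0.301 tool [  2.6 -20.1  30.1] panel [ 2.  20.   9.9]
```

The depth data settles it. The finger side faces sit at x = ±11 mm as expected, but the closed fingertips end near tool z ≈ −8 mm rather than +25 mm. The tip is therefore passing about 47 mm above the panel, over the 31 mm bar, and the bar is still at 1.257. I back off and descend under force guard to check this.

Run:
```python
from workcell import r,optics
from h import *
a=np.load("amp.npz");hub=a["hub"];A=frame(float(a["yaw"]))
P=lambda th,**k:pushpose(hub,A,th,flip=1,**k)
r.move_straight(*P(1.257,gap=.011,tip=.017),speed=.05); r.hold(.2)
f0=r.read_state()["contact_force"]
for tip in (.005,-.005,-.012,-.017):
    st=r.move_straight(*P(1.257,gap=.011,tip=tip),speed=.04,max_force=5)
    s=r.read_state();print(tip,st,np.round(A.T@(s["contact_force"]-f0),1),np.round(A.T@(s["eef_pos"]-hub)*1e3,1),round(s["time_s"],2),s["grip_width"])
    if st: break
im,d=optics.get_image("wrist");s=r.read_state()
cv2.imwrite("pics/w4.png",np.clip(cv2.resize(im[180:330,190:340],(600,600)).astype(float)*2.2,0,255).astype(np.uint8)[:,:,::-1])
```

```text
0.005 False [-0.9  0.8 -1.4] [10.  33.3 29.6] 8.55 0.00020557264816141305
-0.005 False [-0.5  0.3 -0.2] [10.  33.3 19.7] 8.95 -4.309312261367225e-05
-0.012 False [-0.5  0.8 -0.4] [10.  33.3 12.7] 9.28 -3.526481724389763e-05
-0.017 False [ 0.2  0.7 -0.7] [10.1 33.3  7.7] 9.55 0.00013048222976202293
```

View pics/w4.png

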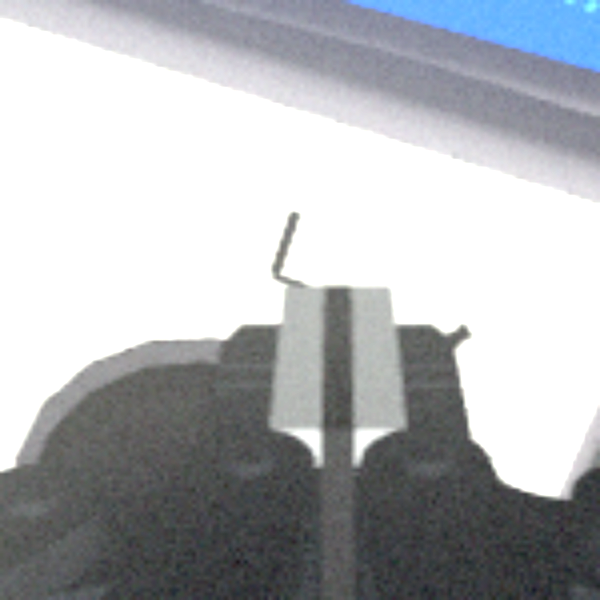

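Confirmed: nominal tip is −17 mm with no contact, so the real extent is about −8 mm and the tip is now about 15 mm over the panel beside the bar. I push for the first click.

Run:
```python
from workcell import r,optics
from h import *
a=np.load("amp.npz");hub=a["hub"];A=frame(float(a["yaw"]))
P=lambda th,gap=0:pushpose(hub,A,th,flip=1,r=.022,gap=gap,tip=-.017)
f0=r.read_state()["contact_force"]
for th,g in [(1.257,.006),(1.257,.003),(1.257,0)]+[(t,0) for t in np.arange(1.317,1.70,.06)]:
    st=r.move_straight(*P(th,g),speed=.02,max_force=25)
    s=r.read_state();print(round(th,3),g,st,np.round(A.T@(s["contact_force"]-f0),1),round(s["time_s"],2))
    if st: break
m=optics.camera_model("wrist");s=r.read_state();im,d=optics.get_image("wrist")
T=m["tool_from_camera"];Rt=Rot.from_quat(s["eef_rot"]).as_matrix()
v,u=np.mgrid[150:400:2,130:430:2];v=v.ravel();u=u.ravel()
rays=np.array([ray(m,a,b) for a,b in zip(u,v)])*d[v,u][:,None]
w=(rays@T[:3,:3].T+T[:3,3])@Rt.T+s["eef_pos"];l=(w-hub)@A
k=(np.hypot(l[:,0],l[:,1])<.034)&(l[:,2]>.012)&(l[:,2]<.034)&((rays@T[:3,:3].T+T[:3,3])[:,2]>2e-3)
q=l[k];print(k.sum());print(np.round(q[::max(1,len(q)//12)]*1e3,0).tolist())
cv2.imwrite("pics/w5.png",np.clip(cv2.resize(im[180:330,190:340],(600,600)).astype(float)*2.2,0,255).astype(np.uint8)[:,:,::-1])
```

```text
1.257 0.006 False [-0.6 -0.  -0.1] 10.02
1.257 0.003 False [-0.4  0.2 -0.4] 10.32
1.257 0 False [-0.2  3.5  0.3] 10.62
1.317 0 False [ 0.4  4.2 -0.2] 10.87
1.377 0 False [ 0.6  3.  -0.4] 11.12
1.437 0 False [ 0.1  1.7 -0.3] 11.37
1.497 0 False [-1.   1.1  0.4] 11.62
1.557 0 False [-0.   0.1 -0.9] 11.87
1.617 0 False [ 0.5  0.8 -0.7] 12.12
1.677 0 False [0.2 0.5 0.3] 12.37
0
[]
```

Contact came exactly at gap 0, peaked at 4.2 N, then dropped to zero past halfway, which is one click. Now the second click, then withdraw and look.

Run:
```python
from workcell import r,optics
from h import *
a=np.load("amp.npz");hub=a["hub"];A=frame(float(a["yaw"]))
P=lambda th,gap=0,tip=-.017:pushpose(hub,A,th,flip=1,r=.022,gap=gap,tip=tip)
f0=r.read_state()["contact_force"]
for th in np.arange(1.737,2.35,.06):
    st=r.move_straight(*P(th),speed=.02,max_force=25)
    s=r.read_state();F=A.T@(s["contact_force"]-f0);print(round(th,3),st,np.round(F,1),round(s["time_s"],2))
    if st: break
r.move_straight(*P(th,.008),speed=.04)
r.move_straight(*P(th,.008,.03),speed=.1)
zero=hub+A@np.array([-.072,.014,.009])
# hover over zero key: tool x along panel x(up-slope)
R=np.column_stack([[-1,0,0],[0,1,0],[0,0,-1.]])
for Rl in (R,):
    q=Rot.from_matrix(A@Rl).as_quat(); print("ik",r.solve_ik(zero+A@np.array([0,0,.06]),q))
    r.reach(zero+A@np.array([0,0,.06]),q)
im,_=optics.get_image("top");im2,_=optics.get_image("wrist");im3,_=optics.get_image("scene")
cv2.imwrite("pics/c.png",np.hstack([cv2.resize(im2[100:400,130:430],(400,400)),cv2.resize(im3[130:230,180:280],(400,400),interpolation=cv2.INTER_CUBIC)])[:,:,::-1])
print(r.read_state()["time_s"])
```

```text
1.737 False [-1.   0.9 -0.2] 12.67
1.797 False [-0.6  1.4  1. ] 12.92
1.857 False [-1.   2.3  0.8] 13.17
1.917 False [0.3 3.4 1. ] 13.42
1.977 False [ 0.2  3.1 -0.5] 13.67
2.037 False [0.3 2.4 0.1] 13.92
2.097 False [-0.3  1.7 -0.1] 14.17
2.157 False [0.8 1.1 0.5] 14.42
2.217 False [-0.9  0.9  0.1] 14.67
2.277 False [ 0.3  1.1 -0.4] 14.92
2.337 False [0.1 0.7 0.3] 15.17
ik [ 0.40158232  0.23245579  2.09971184  0.05927589  0.60348465 -1.77854889]
18.3167
```

View pics/c.png

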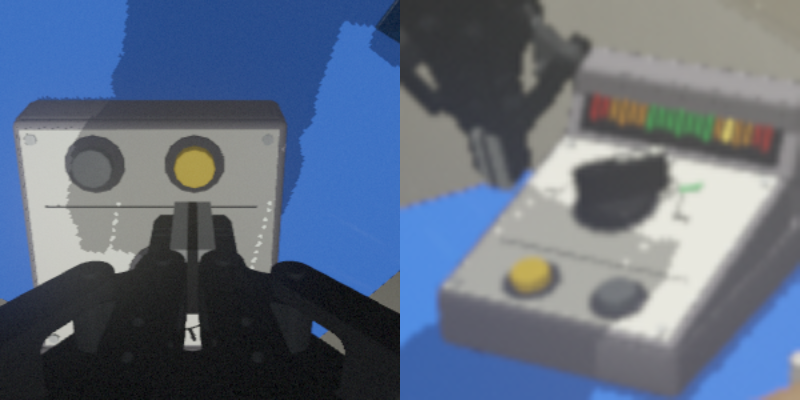

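Right panel: the bar points at the green tick (crop (690,187)). Left panel: the yellow key is in line with the tool. Now I press the zero key under force guard.

Run:
```python
from workcell import r,optics
from h import *
a=np.load("amp.npz");hub=a["hub"];A=frame(float(a["yaw"]))
zero=hub+A@np.array([-.072,.014,.009]);P=lambda h:zero+A@np.array([0,0,h])
r.move_straight(P(.004),speed=.08); r.hold(.2);f0=r.read_state()["contact_force"]
for h in np.arange(.001,-.0221,-.0015):
    st=r.move_straight(P(h),speed=.015,max_force=9)
    s=r.read_state();F=A.T@(s["contact_force"]-f0);print(round(h*1e3,1),st,np.round(F,1),round((A.T@(s["eef_pos"]-zero))[2]*1e3,2),round(s["time_s"],2))
    if st or F[2]>7: break
r.hold(.4);s=r.read_state();print(np.round(A.T@(s["contact_force"]-f0),1),(A.T@(s["eef_pos"]-zero))[2])
```

```text
1.0 False [ 0.8  1.5 -0.4] 0.92 19.72
-0.5 False [ 1.   0.6 -0.4] -0.58 19.97
-2.0 False [0.4 0.8 1.9] -1.99 20.22
-3.5 False [0.1 0.4 2.6] -3.5 20.47
-5.0 False [-1.5  1.2  7.6] -4.78 20.72
[-0.8 -0.6  8.1] -0.0047791412534484495
```

The key bottomed out: force rose 1.9, 2.6, then 8 N, over about 4 mm of travel. Now release, withdraw and check.

Run:
```python
from workcell import r,optics
from h import *
a=np.load("amp.npz");hub=a["hub"];A=frame(float(a["yaw"]))
zero=hub+A@np.array([-.072,.014,.009])
r.move_straight(zero+A@np.array([0,0,.07]),speed=.08)
r.movej([1.065,.342,1.524,0,1.275,-.146]); r.hold(.3)
im,_=optics.get_image("top");cv2.imwrite("pics/end.png",cv2.resize(im[150:290,120:320],(800,560),interpolation=cv2.INTER_CUBIC)[:,:,::-1]);print(r.read_state()["time_s"])
```

```text
24.0
```

View pics/end.png

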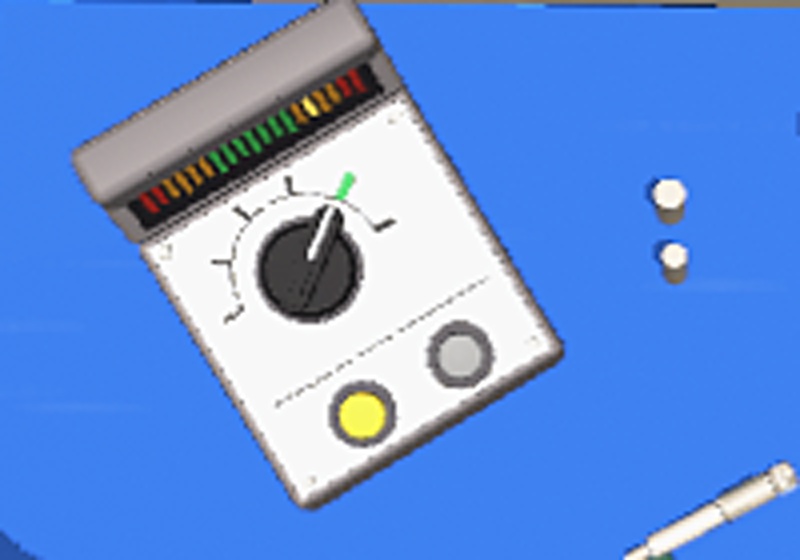

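The white line points at the green mark (crop (345,187)), both keys look up, and the pins are still standing. Handing in.

```bash
python3 -c "
from workcell import r
print(r.finish_job())"
```

```text
the job is handed in; nothing more can be done
None
```

The job is handed in at about 24 s: I pushed the selector two clicks clockwise to the green mark, then pressed the zero key fully down (about 8 N at the stop) and released it; the last picture shows both keys up and the pins in place, but I took no closing picture of the master or ring, and the hand-in returned no verdict.

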